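# Reset the tripped breakers in order

## Robot

A 6-joint arm with a two-finger parallel gripper is mounted at the origin on a cart in front of the work surface, level with it; the furniture and walls round the work are solid. World frame = base frame: x ahead of the robot, y to its left, z up, the work surface at z = 0. Lengths are in m, angles in rad, forces in N, time in s.
With the tool pointing down it reaches from about 0.375 to 0.9 m from the base axis. Payload 3.1 kg.
Tool frame: the origin (TCP) lies where the fingers leave the gripper's body, on its centre line; the fingertips stand 73 mm ahead of it and the grasp point (between the pads) lies 54 mm ahead of it; z points along the fingers, y is the line along which they close (so a half turn about z gives the same grasp; the last joint's range is limited). The gripper opens to 85 mm and grips with 20 to 120 N. Pads are 22 mm wide; open, the fingers measure 114 mm over their backs; the gripper's body (76 mm by 85 mm) begins 54 mm behind the grasp point. The pads swing forward as they close: fully open they stand 13 mm farther back than shut.
Start: joints at [-0.178, 0.527, 1.433, -0, 1.181, -0.178], TCP at [0.625, 0, 0.304] pointing down, gripper open.
Joint ranges: [-3.08, 3.08], [-0.75, 2.2], [0.22, 2.44], [-1.43, 4.57], [0, 2.65], [-2.85, 2.85]. Speed limits (rad/s): [2.79, 2.79, 3.14, 3.14, 3.14, 3.14].

## Interface

Orientations are given as a unit quaternion [x, y, z, w].
In Python, from station import manip gives the robot as it stands.
- The arm moves only by the shell command python3 -m crank 'ROWS' [FORCE]. ROWS is JSON, a list of rows, each an object with "dp": the shift along the tool's x, y, z normalised to -1 to 1, where 1 is 50 cm, a list of three; "delta_rot": the turn, a rotation vector about the tool's x, y, z normalised to -1 to 1, where 1 is 2 pi rad, a list of three; "fingers": the opening, from -1 (shut) to 1 (fully open). A call has 1 to 12 rows; each row shifts and turns the commanded pose from where the row before left it, along the tool's axes as they then stand; what a row does not reach is not made up. A row lasts 1/12 s, in which the tool goes at most 41.7 mm and 7.16 degrees, less where a joint would pass 70% of its speed; a pose out of reach is approached as far as the arm can. A call with a number of a shift or a turn outside -1 to 1 is refused whole. A call with a gripper value outside its range is refused whole. The fingers move at their own pace and stop on an object; FORCE is the grip in N (left out, the last holds). Time passes only in rows, so rows that do not move let the fingers close. It gives the time, the measured TCP pose, the force, the opening and the grip force at its end, in the units of the state.
- manip.sense(): the state, without advancing time (a new reading comes with each control period).
- manip.snapshot(name): name is "scene" or "side" or "wrist"; returns (picture, depth): 420x560x3 uint8, red, green, blue; 420x560 float32, m along the optical axis (not along the pixel's ray), 0 where there is no reading.
- manip.camera_model(name): a dict with "fx", "fy", "cx", "cy" (pixels), "origin" and "attitude" of the camera in the world. Camera axes: x right, y up, looking along -z (the intrinsics and any distortion apply to the point x, -y, -z); pixel columns grow to the right and rows downward; lengths in m; the calibration is good to about 2 mm. A picture is of the moment at which its call begins: read the wrist's pose just before it. camera_model takes no time and is no camera call; for the wrist camera it gives the pose at the moment of the call.
- manip.sign_off(): hands the job in; it is judged then, once.
The state is a dict: "t": time; "q": joint angles; "qd": joint speeds; "tau": joint torques, N m; "tcp_pos": TCP position; "tool_rot": TCP orientation; "force": force on the tool from outside, world axes, zero at the start; "ft_torque": the same for the moment, N m; "finger_gap": opening from 0.0 (shut) to 1.0 (fully open); "gripper_force": force on a finger pad.
Only numpy, scipy, OpenCV 4.12 (cv2) and the standard library are available. Lean on these libraries where they do the work, as an engineer would, in place of code of your own. Each camera call takes 0.05 s, during which the arm holds its last target. There are 200 camera calls.

## Task

The little power board on the bench has tripped: its yellow, green and blue breaker buttons have popped up. With the fingertips press them lightly, one at a time, each all the way in so that it stays down, first yellow, then green, then blue. Leave the red test button alone, and do not shift or pick up the tools and materials lying around.

Things in the scene. Friction and masses are not known exactly. Their poses are not given: they have to be found in the camera images.
- board: grey base board, 70 mm (x) by 190 mm (y), 8 mm thick, fixed to the bench, lying flat with a metal rail along its y. Four white modules stand on the rail in a row along the board's y axis, 40 mm apart, in any order. Each module is 62 mm (x) by 37 mm (y), its top 61 mm above the bench, with one round 20 mm wide button in the middle of its top. Origin: centre of the underside, at bench height; z up
- yellow_top (a point): centre of the top face of the yellow breaker button (round, 20 mm wide), which moves straight down when pressed. Its top is about 74 mm above the bench when popped out and 66 mm when fully in, still 5 mm proud of its dark collar
- yellow (a joint): how far the yellow breaker button is pressed in, m: 0 popped out (starts at 0 to 0.0015), 0.008 at its hard stop. Needs about 3 N to move, has no spring and stays where it is left
- green_top (a point): centre of the top face of the green breaker button (round, 20 mm wide), which moves straight down when pressed. Its top is about 74 mm above the bench when popped out and 66 mm when fully in, still 5 mm proud of its dark collar
- green (a joint): how far the green breaker button is pressed in, m: 0 popped out (starts at 0 to 0.0015), 0.008 at its hard stop. Needs about 3 N to move, has no spring and stays where it is left
- blue_top (a point): centre of the top face of the blue breaker button (round, 20 mm wide), which moves straight down when pressed. Its top is about 74 mm above the bench when popped out and 66 mm when fully in, still 5 mm proud of its dark collar
- blue (a joint): how far the blue breaker button is pressed in, m: 0 popped out (starts at 0 to 0.0015), 0.008 at its hard stop. Needs about 3 N to move, has no spring and stays where it is left
- red_top (a point): centre of the top face of the red test button (20 mm wide, top about 74 mm above the bench), to be left alone
- red (a joint): how far the red test button is pressed, m: 0 up, 0.008 down; a light spring returns it (1.5 N to start, 5.5 N at the bottom)
- screwdriver: loose screwdriver with a red handle, 181 x 26 x 27 mm, lying behind and left of the board; bystander; origin: centre of its underside
- spool: loose grey solder spool, 64 mm across, 45 mm high, right of the board; bystander; origin: centre of its underside
- bearing: loose steel ball bearing, 35 mm across, 11 mm high, left of the board; bystander; origin: centre of its underside

How it is judged:
On the way, in this order (a step that is already met when the one before it is completed fails the run):
1. yellow button pressed in (at least 6 of its 8 mm) and let go (value of joint yellow above 0.006 m and contact force between the arm and yellow_module below 0.2 N and value of joint each of green, blue below 0.003 m), for 0.1 s.
2. green button pressed in (at least 6 of its 8 mm) and let go (value of joint green above 0.006 m and contact force between the arm and green_module below 0.2 N and value of joint blue below 0.003 m), for 0.1 s.
3. blue button pressed in (at least 6 of its 8 mm) and let go (value of joint blue above 0.006 m and contact force between the arm and blue_module below 0.2 N), for 0.1 s.
At the end, for the whole second after the job is handed in: The yellow, green and blue buttons are each in by at least 6 of their 8 mm, pressed in that order; the red button is up (under 2 mm); screwdriver, spool and bearing are within 10 mm of where they lay (value of joint each of yellow, green, blue above 0.006 m and value of joint red below 0.002 m and distance of each of spool, bearing, screwdriver from where it was at the start of the episode below 0.01 m); the robot touches nothing.
It fails at once if green button pressed (over 3 mm) before yellow is in (value of joint green above 0.003 m and value of joint yellow below 0.006 m).
It fails at once if blue button pressed (over 3 mm) before yellow and green are in (value of joint blue above 0.003 m and value of joint any of yellow, green below 0.006 m).
It fails at once if red test button pressed by more than 2 mm (value of joint red above 0.002 m).
It fails at once if a module, its button or the board pushed with more than 25 N (contact force between the arm and yellow_module above 25 N or contact force between the arm and green_module above 25 N or contact force between the arm and blue_module above 25 N or contact force between the arm and red_module above 25 N or contact force between the arm and board above 25 N).
It fails at once if the screwdriver, spool or bearing shifted or lifted by more than 10 mm (distance of any of spool, bearing, screwdriver from where it was at the start of the episode above 0.01 m).
It also fails if it takes over 42 s, if anything falls off the work surface, if the arm or the gripper's body presses on something with over 40 N, if the wrist force passes 120 N, or if a joint passes its speed limit or range.

## Working session

There is one attempt and no reset: what is moved stays moved. The work goes in short steps, Python scripts to look and compute and a shell command to move; the robot and the scene stay as the last step left them, time stands still between calls to the robot, and variables do not carry over. Pictures are saved under pics/ and viewed, at most 10 in all, crops included, and the job is handed in when it is done.

```bash
mkdir -p pics; cat > h.py <<'E'
from station import manip
import numpy as np, cv2
from scipy.spatial.transform import Rotation as R
def grab(name,fn):
    m=manip.camera_model(name); p,d=manip.snapshot(name)
    cv2.imwrite('pics/'+fn+'.png',p[:,:,::-1]); np.savez('pics/'+fn+'.npz',p=p,d=d)
    return m,p,d
def world(m,d,u,v):
    z=d[v,u]; a=np.array(m['attitude']); 
    Rm=a if a.shape==(3,3) else R.from_quat(a).as_matrix()
    c=np.array([(u-m['cx'])/m['fx']*z,-(v-m['cy'])/m['fy']*z,-z])
    return Rm@c+np.array(m['origin'])
E
python3 - <<'E'
from h import *
m,p,d=grab('scene','s1'); print(m); m,p,d=grab('wrist','w1'); print(m); print(manip.sense())
E
```

```text
{'fx': 418.57274080648347, 'fy': 418.57274080648347, 'cx': 289.679178671275, 'cy': 200.13550913946597, 'origin': array([0.0624363 , 0.81343414, 0.67285544]), 'attitude': array([-0.15674223,  0.38897121,  0.83242151, -0.36222604])}
{'fx': 350.2630120129591, 'fy': 350.2630120129591, 'cx': 285.80234961171635, 'cy': 214.8594204536772, 'origin': array([0.6240174 , 0.0778081 , 0.37355146]), 'attitude': array([-1.57797169e-01,  7.38515155e-04,  1.05885896e-04,  9.87471264e-01])}
{'t': 0.1, 'q': array([-1.78526102e-01,  5.28382379e-01,  1.43379703e+00, -3.69065717e-06,
        1.18141747e+00, -1.78494135e-01]), 'qd': array([-0.00016362, -0.00403901, -0.00216966, -0.0003149 ,  0.00291981,
        0.00036764]), 'tau': array([ 4.33945943e-04, -4.43301880e+01, -1.78587180e+01, -2.04061280e-04,
        3.88642526e-03,  1.10165692e-05]), 'tcp_pos': array([6.24482545e-01, 1.05746136e-04, 3.03018431e-01]), 'tool_rot': array([ 7.07117231e-01,  7.07095621e-01, -5.72919459e-04, -8.22187267e-04]), 'force': array([-0.13605601, -0.3026804 ,  0.159284  ]), 'ft_torque': array([ 0.00518456, -0.0061766 ,  0.02314317]), 'gripper_force': 0.0, 'finger_gap': 1.0011680047929972}
```

View pics/s1.png

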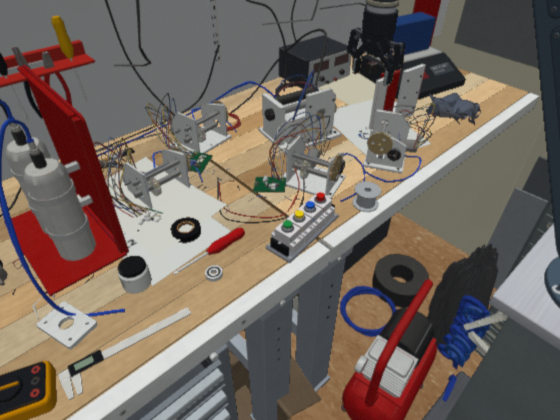

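View pics/w1.png

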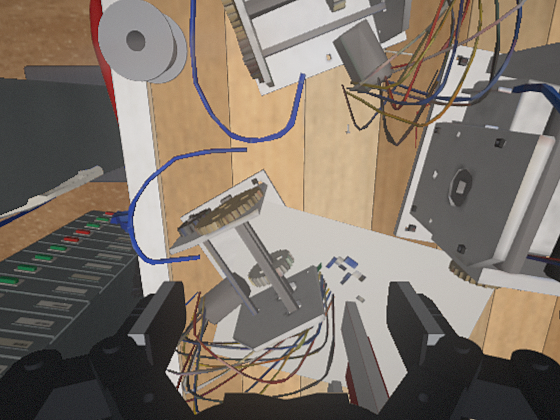

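The scene view shows the buttons in a row, green (288,226), yellow (299,216), blue (310,206) and red (320,198). The spool is at (367,195). In the wrist view the board is out of frame.

```bash
python3 - <<'E'
from h import *
m=manip.camera_model('scene'); f=np.load('pics/s1.npz'); p,d=f['p'],f['d']
for n,u,v in [('g',288,226),('y',299,216),('b',310,206),('r',320,198),('spool',367,188),('bearing',213,272),('sd',230,240),('bench',330,260),('gear',337,167),('plate',322,165),('plateL',288,150),('stand tall',300,110)]:
    print(n,world(m,d,u,v).round(4))
H,W=d.shape
# height map around board
P=np.array([[world(m,d,u,v) for u in range(W)] for v in range(H)])
b=P[[226,198],[288,320]]; 
for r in (.08,.12,.16,.2):
    c=b.mean(0); k=(d>0)&(np.hypot(P[...,0]-c[0],P[...,1]-c[1])<r); print(r,P[k][:,2].max())
k=(d>0)&(P[...,2]>.085)&(np.hypot(P[...,0]-c[0],P[...,1]-c[1])<.25)
q=P[k]; print(len(q), q[np.argsort(np.hypot(*(q-c)[:,:2].T))][::60][:12].round(3))
cv2.imwrite('pics/crop.png',cv2.resize(p[150:290,180:400,::-1],None,fx=3.5,fy=3.5,interpolation=cv2.INTER_CUBIC))
E
```

```text
g [0.51   0.3758 0.0694]
y [0.5156 0.3385 0.0706]
b [0.5234 0.297  0.0695]
r [0.5277 0.2604 0.069 ]
spool [0.4986 0.1224 0.0409]
bearing [ 5.665e-01  5.327e-01 -1.000e-04]
sd [0.6003 0.4616 0.0187]
bench [ 0.4481  0.3009 -0.0417]
gear [0.575  0.1506 0.076 ]
plate [0.6063 0.1704 0.0748]
plateL [0.6754 0.2207 0.1066]
stand tall [0.8283 0.0279 0.0841]
0.08 0.07506053658186407
0.12 0.07506053658186407
0.16 0.10907062576246229
0.2 0.11132372249189315
317 [[0.567 0.186 0.086]
 [0.569 0.172 0.104]
 [0.577 0.146 0.108]
 [0.681 0.209 0.102]
 [0.689 0.184 0.087]
 [0.7   0.156 0.108]]
```

View pics/crop.png

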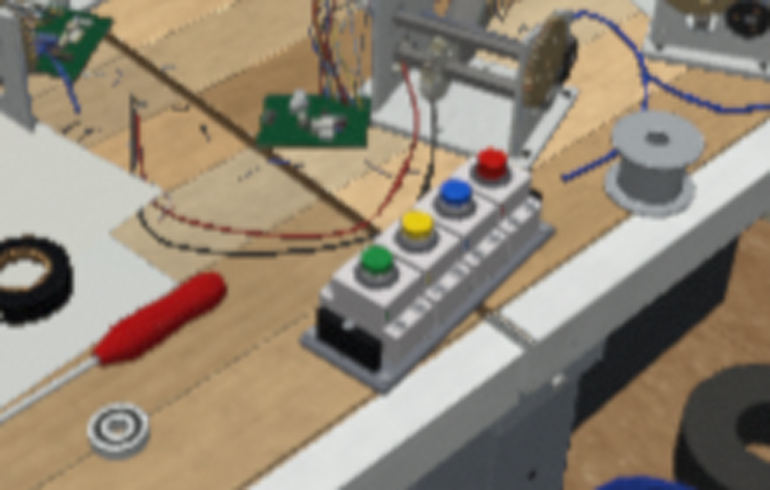

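The enlarged crop confirms the order along the row as green, yellow, blue, red, with the spool and the gear stand well to the right of it. The measured heights of about 70 mm (near rims) and the ~39 mm spacing agree with the given sizes. Next I move above the board at the present height, shutting the fingers.

```bash
python3 -m crank '[{"dp":[0.067,-0.021,0],"delta_rot":[0,0,0],"fingers":-1},{"dp":[0.067,-0.021,0],"delta_rot":[0,0,0],"fingers":-1},{"dp":[0.067,-0.021,0],"delta_rot":[0,0,0],"fingers":-1},{"dp":[0.067,-0.021,0],"delta_rot":[0,0,0],"fingers":-1},{"dp":[0.067,-0.021,0],"delta_rot":[0,0,0],"fingers":-1},{"dp":[0.067,-0.021,0],"delta_rot":[0,0,0],"fingers":-1},{"dp":[0.067,-0.021,0],"delta_rot":[0,0,0],"fingers":-1},{"dp":[0.067,-0.021,0],"delta_rot":[0,0,0],"fingers":-1},{"dp":[0.067,-0.021,0],"delta_rot":[0,0,0],"fingers":-1},{"dp":[0.067,-0.021,0],"delta_rot":[0,0,0],"fingers":-1},{"dp":[0,0,0],"delta_rot":[0,0,0],"fingers":-1},{"dp":[0,0,0],"delta_rot":[0,0,0],"fingers":-1}]'
python3 - <<'E'
from h import *
s=manip.sense(); print(s['tcp_pos'],s['tool_rot'],s['finger_gap'])
m,p,d=grab('wrist','w2')
hsv=cv2.cvtColor(p,cv2.COLOR_RGB2HSV)
P=np.array([[world(m,d,u,v) for u in range(560)] for v in range(420)])
near=(abs(P[...,0]-.52)<.05)&(abs(P[...,1]-.32)<.1)&(P[...,2]>.067)&(P[...,2]<.085)&(d>0)
for n,lo,hi in [('g',45,85),('y',18,38),('b',95,130),('r',170,180)]:
    k=near&(hsv[...,0]>=lo)&(hsv[...,0]<=hi)&(hsv[...,1]>110)
    q=P[k]; top=q[q[:,2]>np.percentile(q[:,2],60)-.002]
    v,u=np.nonzero(k); print(n,k.sum(),np.mean(u),np.mean(v),top.mean(0).round(4),((top.min(0)+top.max(0))/2).round(4),np.ptp(top,0).round(4))
# fingertips
k=(d>0)&(d<.2); print(P[k][:,2].min())
E
```

```text
t: 1.1
tcp_pos: [0.5187, 0.3368, 0.3034]
tool_rot: [0.706, 0.709, -0.001, -0.0]
force: [-0.1, -1.2, 0.1]
finger_gap: 0.003
gripper_force: 0.0
[0.51872726 0.33675418 0.30335339] [ 7.05700717e-01  7.08509854e-01 -5.24051549e-04 -9.86066287e-05] 0.0032530327449577204
g 370 287.15405405405403 154.44594594594594 [0.5191 0.37   0.0739] [0.519  0.3699 0.0743] [0.0171 0.0183 0.0039]
y 363 293.23691460055096 198.63085399449037 [0.5247 0.331  0.0743] [0.525  0.3307 0.0745] [0.0187 0.0192 0.004 ]
b 307 299.1498371335505 239.87622149837134 [0.5306 0.2914 0.0737] [0.5305 0.2913 0.0738] [0.0186 0.0183 0.0034]Traceback (most recent call last):
  File "<stdin>", line 9, in <module>
    return _quantile_unchecked(
        a, q, axis, out, overwrite_input, method, keepdims, weights)
    return _ureduce(a,
                    func=_quantile_ureduce_func,
    ...<5 lines>...
                    overwrite_input=overwrite_input,
                    method=method)
    r = func(a, **kwargs)
    result = _quantile(arr,
                       quantiles=q,
    ...<2 lines>...
                       out=out,
                       weights=wgt)
    slices_having_nans = np.isnan(arr[-1, ...])
                                  ~~~^^^^^^^^^
IndexError: index -1 is out of bounds for axis 0 with size 0
```

View pics/w2.png

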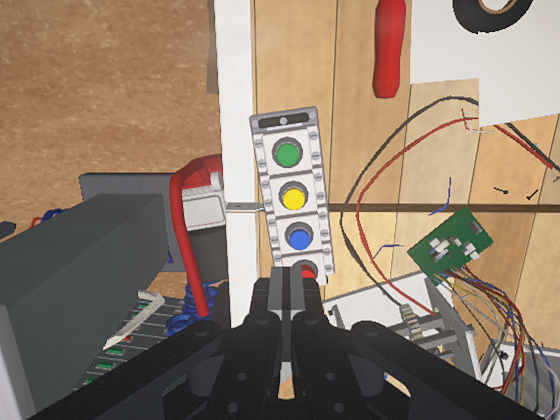

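The wrist view shows green at (287,154), yellow (293,199) and blue (299,240), with red partly hidden by the fingers at (306,270). The tops measure 74 mm high and 40 mm apart, as they should. Next I centre on yellow and go down.

```bash
python3 -m crank '[{"dp":[-0.006,0.006,0.045],"delta_rot":[0,0,0],"fingers":-1},{"dp":[-0.006,0.006,0.045],"delta_rot":[0,0,0],"fingers":-1},{"dp":[0,0,0.045],"delta_rot":[0,0,0],"fingers":-1},{"dp":[0,0,0.045],"delta_rot":[0,0,0],"fingers":-1},{"dp":[0,0,0.045],"delta_rot":[0,0,0],"fingers":-1},{"dp":[0,0,0.045],"delta_rot":[0,0,0],"fingers":-1},{"dp":[0,0,0],"delta_rot":[0,0,0],"fingers":-1},{"dp":[0,0,0],"delta_rot":[0,0,0],"fingers":-1}]'
python3 - <<'E'
from h import *
grab('wrist','w3'); m,p,d=grab('side','d3')
s=manip.sense(); print(s['tcp_pos'],s['force'])
hsv=cv2.cvtColor(p,cv2.COLOR_RGB2HSV)
f=np.load('pics/w3.npz')['p'][:,:,::-1]
cv2.imwrite('pics/both3.png',cv2.resize(np.hstack([f,p[:,:,::-1]]),(800,300)))
E
```

```text
t: 1.82
tcp_pos: [0.5259, 0.3273, 0.1678]
tool_rot: [0.708, 0.706, -0.002, -0.001]
force: [0.7, 0.2, -0.5]
finger_gap: -0.0
gripper_force: 0.0
[0.52718214 0.32847798 0.17009787] [ 0.22877828  0.22559065 -0.07997312]
```

View pics/both3.png

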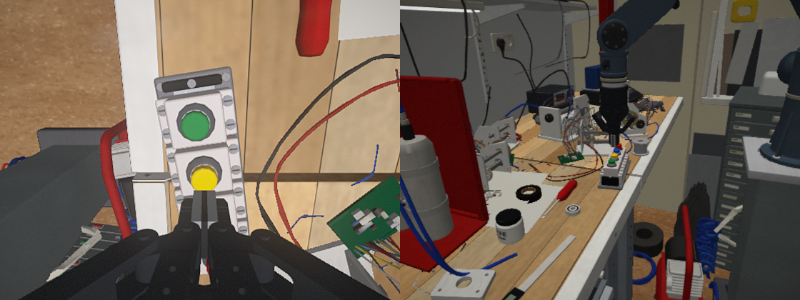

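The left half shows the shut fingertips over the near edge of the yellow button at (203,185), so they need to go about 2 mm farther in +y. The side view shows the gripper clear of everything. Next is a slow descent.

```bash
python3 -m crank '[{"dp":[0.005,-0.004,0.008],"delta_rot":[0,0,0],"fingers":-1},{"dp":[0,0,0.008],"delta_rot":[0,0,0],"fingers":-1},{"dp":[0,0,0.008],"delta_rot":[0,0,0],"fingers":-1},{"dp":[0,0,0.008],"delta_rot":[0,0,0],"fingers":-1},{"dp":[0,0,0],"delta_rot":[0,0,0],"fingers":-1},{"dp":[0,0,0],"delta_rot":[0,0,0],"fingers":-1}]'
for i in 1 ; do python3 -m crank '[{"dp":[0,0,0.004],"delta_rot":[0,0,0],"fingers":-1},{"dp":[0,0,0.004],"delta_rot":[0,0,0],"fingers":-1},{"dp":[0,0,0],"delta_rot":[0,0,0],"fingers":-1},{"dp":[0,0,0],"delta_rot":[0,0,0],"fingers":-1}]'; done
```

```text
t: 2.42
tcp_pos: [0.5238, 0.3316, 0.1526]
tool_rot: [0.707, 0.707, -0.0, -0.0]
force: [-1.4, 0.4, -0.2]
finger_gap: -0.0
gripper_force: 0.0
t: 2.75
tcp_pos: [0.5239, 0.3315, 0.1488]
tool_rot: [0.707, 0.707, -0.0, -0.0]
force: [0.2, -0.1, -0.4]
finger_gap: -0.003
gripper_force: 0.0
```

```bash
python3 -m crank '[{"dp":[0,0,0.004],"delta_rot":[0,0,0],"fingers":-1},{"dp":[0,0,0.004],"delta_rot":[0,0,0],"fingers":-1},{"dp":[0,0,0],"delta_rot":[0,0,0],"fingers":-1}]'
python3 -m crank '[{"dp":[0,0,0.004],"delta_rot":[0,0,0],"fingers":-1},{"dp":[0,0,0.002],"delta_rot":[0,0,0],"fingers":-1},{"dp":[0,0,0],"delta_rot":[0,0,0],"fingers":-1}]'
```

```text
t: 3.0
tcp_pos: [0.5242, 0.3316, 0.1448]
tool_rot: [0.707, 0.707, 0.0, 0.0]
force: [0.5, 0.3, 0.6]
finger_gap: 0.002
gripper_force: 0.2
t: 3.25
tcp_pos: [0.5242, 0.3316, 0.1419]
tool_rot: [0.707, 0.707, 0.0, 0.0]
force: [0.5, 0.2, 1.7]
finger_gap: -0.001
gripper_force: 0.7
```

```bash
python3 -m crank '[{"dp":[0,0,0.002],"delta_rot":[0,0,0],"fingers":-1},{"dp":[0,0,0.002],"delta_rot":[0,0,0],"fingers":-1},{"dp":[0,0,0],"delta_rot":[0,0,0],"fingers":-1}]'
python3 -m crank '[{"dp":[0,0,0.002],"delta_rot":[0,0,0],"fingers":-1},{"dp":[0,0,0],"delta_rot":[0,0,0],"fingers":-1}]'
```

```text
t: 3.5
tcp_pos: [0.5241, 0.3316, 0.1399]
tool_rot: [0.707, 0.707, 0.0, 0.0]
force: [0.5, -0.6, 2.2]
finger_gap: -0.0
gripper_force: 0.9
t: 3.67
tcp_pos: [0.5241, 0.3316, 0.1388]
tool_rot: [0.707, 0.707, 0.0, 0.0]
force: [0.1, -0.3, 2.4]
finger_gap: 0.002
gripper_force: 1.0
```

```bash
python3 - <<'E'
from h import *
grab('wrist','w4')
s=manip.sense(); print(s['tcp_pos'],s['force'])
E
```

```text
[0.52412094 0.3315974  0.1388214 ] [0.59991441 0.66507376 2.21036928]
```

View pics/w4.png

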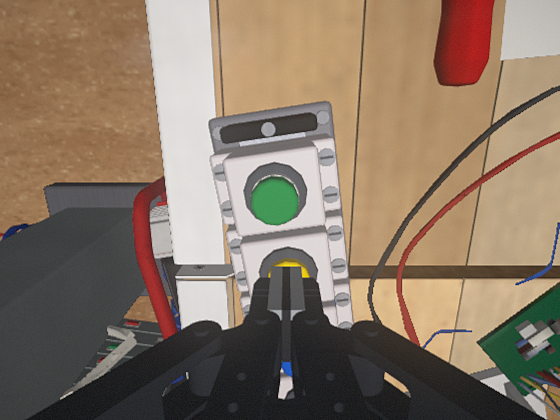

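The fingertips are on the yellow button at (287,268) and sliding it in with about 2 N. I continue to the hard stop.

```bash
python3 -m crank '[{"dp":[0,0,0.002],"delta_rot":[0,0,0],"fingers":-1},{"dp":[0,0,0],"delta_rot":[0,0,0],"fingers":-1},{"dp":[0,0,0],"delta_rot":[0,0,0],"fingers":-1}]'
python3 -m crank '[{"dp":[0,0,0.002],"delta_rot":[0,0,0],"fingers":-1},{"dp":[0,0,0],"delta_rot":[0,0,0],"fingers":-1},{"dp":[0,0,0],"delta_rot":[0,0,0],"fingers":-1}]'
```

```text
t: 3.97
tcp_pos: [0.5242, 0.3316, 0.1387]
tool_rot: [0.707, 0.707, 0.0, 0.0]
force: [-0.6, -1.0, 6.2]
finger_gap: -0.0
gripper_force: 3.1
t: 4.22
tcp_pos: [0.5242, 0.3316, 0.1386]
tool_rot: [0.707, 0.707, 0.001, 0.0]
force: [-1.7, -0.6, 11.6]
finger_gap: -0.002
gripper_force: 5.6
```

Yellow is at its hard stop (z stays at 0.1386 while the force rises to 11.6 N). I lift and shift over green.

```bash
python3 -m crank '[{"dp":[0,0,-0.03],"delta_rot":[0,0,0],"fingers":-1},{"dp":[0,0,-0.03],"delta_rot":[0,0,0],"fingers":-1},{"dp":[0,0,0],"delta_rot":[0,0,0],"fingers":-1},{"dp":[0,0,0],"delta_rot":[0,0,0],"fingers":-1},{"dp":[0.038,-0.005,0],"delta_rot":[0,0,0],"fingers":-1},{"dp":[0.038,-0.005,0],"delta_rot":[0,0,0],"fingers":-1},{"dp":[0,0,0],"delta_rot":[0,0,0],"fingers":-1},{"dp":[0,0,0],"delta_rot":[0,0,0],"fingers":-1}]'
python3 - <<'E'
from h import *
m,p,d=grab('wrist','w5')
s=manip.sense(); print(s['tcp_pos'],s['force'])
m,p,d=grab('scene','s5'); 
cv2.imwrite('pics/crop5.png',cv2.resize(p[150:290,200:400,::-1],None,fx=3.5,fy=3.5,interpolation=cv2.INTER_CUBIC))
E
```

```text
t: 4.88
tcp_pos: [0.518, 0.3698, 0.1655]
tool_rot: [0.706, 0.708, -0.001, -0.0]
force: [0.2, 0.1, -0.4]
finger_gap: 0.002
gripper_force: 0.0
[0.51813916 0.36914931 0.16556252] [0.28016996 0.37279116 0.5837313 ]
```

View pics/crop5.png

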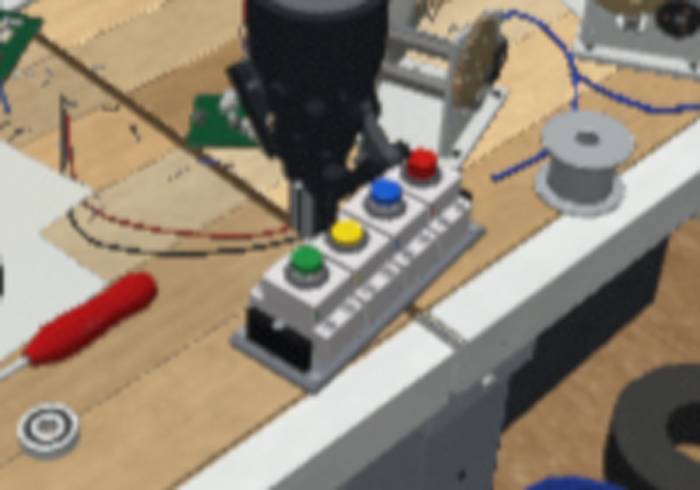

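The crop shows yellow sunk into its collar at (348,235), and green (307,262), blue and red still up, with the fingertips above green. Next I press green, at the same stop height.

```bash
python3 -m crank '[{"dp":[0,0.002,0.015],"delta_rot":[0,0,0],"fingers":-1},{"dp":[0,0,0.012],"delta_rot":[0,0,0],"fingers":-1},{"dp":[0,0,0.008],"delta_rot":[0,0,0],"fingers":-1},{"dp":[0,0,0.004],"delta_rot":[0,0,0],"fingers":-1},{"dp":[0,0,0.004],"delta_rot":[0,0,0],"fingers":-1},{"dp":[0,0,0.004],"delta_rot":[0,0,0],"fingers":-1},{"dp":[0,0,0.004],"delta_rot":[0,0,0],"fingers":-1},{"dp":[0,0,0],"delta_rot":[0,0,0],"fingers":-1}]'
python3 -m crank '[{"dp":[0,0,0.003],"delta_rot":[0,0,0],"fingers":-1},{"dp":[0,0,0],"delta_rot":[0,0,0],"fingers":-1},{"dp":[0,0,0],"delta_rot":[0,0,0],"fingers":-1}]'
python3 -m crank '[{"dp":[0,0,0.002],"delta_rot":[0,0,0],"fingers":-1},{"dp":[0,0,0],"delta_rot":[0,0,0],"fingers":-1},{"dp":[0,0,0],"delta_rot":[0,0,0],"fingers":-1}]'
```

```text
t: 5.65
tcp_pos: [0.52, 0.3695, 0.1412]
tool_rot: [0.707, 0.707, 0.0, -0.0]
force: [-0.3, -0.4, -0.4]
finger_gap: -0.002
gripper_force: 0.0
t: 5.9
tcp_pos: [0.5202, 0.3697, 0.14]
tool_rot: [0.707, 0.707, 0.0, 0.0]
force: [-0.1, 0.3, 0.7]
finger_gap: -0.004
gripper_force: 0.5
t: 6.15
tcp_pos: [0.5202, 0.3697, 0.139]
tool_rot: [0.707, 0.707, 0.0, 0.0]
force: [-0.1, -0.0, 2.0]
finger_gap: -0.003
gripper_force: 1.0
```

```bash
python3 -m crank '[{"dp":[0,0,0.002],"delta_rot":[0,0,0],"fingers":-1},{"dp":[0,0,0],"delta_rot":[0,0,0],"fingers":-1},{"dp":[0,0,0],"delta_rot":[0,0,0],"fingers":-1}]'
python3 -m crank '[{"dp":[0,0,0.002],"delta_rot":[0,0,0],"fingers":-1},{"dp":[0,0,0],"delta_rot":[0,0,0],"fingers":-1},{"dp":[0,0,0],"delta_rot":[0,0,0],"fingers":-1}]'
```

```text
t: 6.4
tcp_pos: [0.5202, 0.3697, 0.1387]
tool_rot: [0.707, 0.707, 0.001, 0.0]
force: [-1.5, 0.1, 5.0]
finger_gap: -0.005
gripper_force: 2.7
t: 6.65
tcp_pos: [0.5203, 0.3698, 0.1386]
tool_rot: [0.707, 0.707, 0.001, 0.0]
force: [-2.2, -1.5, 11.0]
finger_gap: -0.003
gripper_force: 5.1
```

Green is at the same stop. I lift and go to blue.

```bash
python3 -m crank '[{"dp":[0,0,-0.03],"delta_rot":[0,0,0],"fingers":-1},{"dp":[0,0,-0.03],"delta_rot":[0,0,0],"fingers":-1},{"dp":[0,0,0],"delta_rot":[0,0,0],"fingers":-1},{"dp":[0,0,0],"delta_rot":[0,0,0],"fingers":-1},{"dp":[-0.039,0.005,0],"delta_rot":[0,0,0],"fingers":-1},{"dp":[-0.039,0.005,0],"delta_rot":[0,0,0],"fingers":-1},{"dp":[-0.039,0.005,0],"delta_rot":[0,0,0],"fingers":-1},{"dp":[-0.039,0.005,0],"delta_rot":[0,0,0],"fingers":-1},{"dp":[0,0,0],"delta_rot":[0,0,0],"fingers":-1},{"dp":[0,0,0],"delta_rot":[0,0,0],"fingers":-1},{"dp":[0,0,0],"delta_rot":[0,0,0],"fingers":-1}]'
python3 - <<'E'
from h import *
m,p,d=grab('wrist','w6')
s=manip.sense(); print(s['tcp_pos'],s['force'])
hsv=cv2.cvtColor(p,cv2.COLOR_RGB2HSV)
P=np.array([[world(m,d,u,v) for u in range(560)] for v in range(420)])
near=(abs(P[...,0]-.52)<.05)&(abs(P[...,1]-.32)<.1)&(P[...,2]>.055)&(P[...,2]<.085)&(d>0)
for n,lo,hi in [('g',45,85),('y',18,38),('b',95,130)]:
    k=near&(hsv[...,0]>=lo)&(hsv[...,0]<=hi)&(hsv[...,1]>110); q=P[k]
    if len(q): print(n,len(q),np.median(q,0).round(4))
E
```

```text
t: 7.57
tcp_pos: [0.5298, 0.2918, 0.1661]
tool_rot: [0.707, 0.707, -0.0, -0.0]
force: [0.7, 0.0, 0.5]
finger_gap: 0.0
gripper_force: 0.0
[0.52975371 0.29219248 0.16631784] [-0.41879009 -0.80500184  0.2715421 ]
g 1387 [0.5191 0.3699 0.0664]
y 1190 [0.5249 0.3309 0.0663]
b 774 [0.5313 0.2941 0.0737]
```

View pics/w6.png

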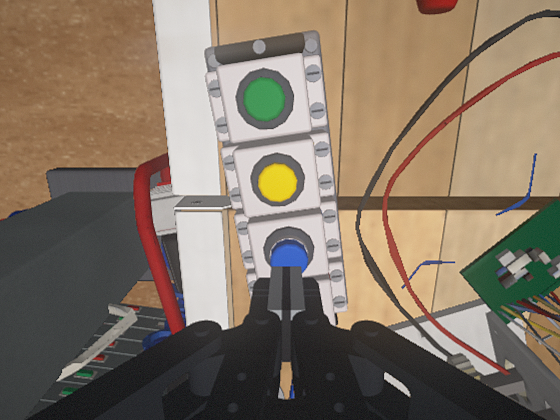

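Green (265,98) and yellow (277,182) are down at 66 mm, and blue (290,255) is still up at 74 mm under the fingertips. I press blue now.

```bash
python3 -m crank '[{"dp":[0,0.001,0.015],"delta_rot":[0,0,0],"fingers":-1},{"dp":[0,0,0.012],"delta_rot":[0,0,0],"fingers":-1},{"dp":[0,0,0.008],"delta_rot":[0,0,0],"fingers":-1},{"dp":[0,0,0.004],"delta_rot":[0,0,0],"fingers":-1},{"dp":[0,0,0.004],"delta_rot":[0,0,0],"fingers":-1},{"dp":[0,0,0.004],"delta_rot":[0,0,0],"fingers":-1},{"dp":[0,0,0.004],"delta_rot":[0,0,0],"fingers":-1},{"dp":[0,0,0.003],"delta_rot":[0,0,0],"fingers":-1},{"dp":[0,0,0.002],"delta_rot":[0,0,0],"fingers":-1},{"dp":[0,0,0],"delta_rot":[0,0,0],"fingers":-1},{"dp":[0,0,0],"delta_rot":[0,0,0],"fingers":-1}]'
python3 -m crank '[{"dp":[0,0,0.002],"delta_rot":[0,0,0],"fingers":-1},{"dp":[0,0,0],"delta_rot":[0,0,0],"fingers":-1},{"dp":[0,0,0],"delta_rot":[0,0,0],"fingers":-1}]'
```

```text
t: 8.53
tcp_pos: [0.531, 0.2915, 0.1389]
tool_rot: [0.707, 0.707, 0.001, 0.0]
force: [-0.8, 0.1, -0.1]
finger_gap: 0.001
gripper_force: 0.0
t: 8.78
tcp_pos: [0.5311, 0.2915, 0.1387]
tool_rot: [0.707, 0.707, 0.001, 0.0]
force: [-1.5, -0.7, 4.8]
finger_gap: 0.002
gripper_force: 2.6
```

```bash
python3 -m crank '[{"dp":[0,0,0.002],"delta_rot":[0,0,0],"fingers":-1},{"dp":[0,0,0],"delta_rot":[0,0,0],"fingers":-1},{"dp":[0,0,0],"delta_rot":[0,0,0],"fingers":-1}]'
python3 -m crank '[{"dp":[0,0,-0.04],"delta_rot":[0,0,0],"fingers":-1},{"dp":[0,0,-0.06],"delta_rot":[0,0,0],"fingers":-1},{"dp":[0,0,-0.06],"delta_rot":[0,0,0],"fingers":-1},{"dp":[-0.05,0,-0.06],"delta_rot":[0,0,0],"fingers":-1},{"dp":[-0.05,0,-0.05],"delta_rot":[0,0,0],"fingers":-1},{"dp":[0,0,0],"delta_rot":[0,0,0],"fingers":-1},{"dp":[0,0,0],"delta_rot":[0,0,0],"fingers":-1},{"dp":[0,0,0],"delta_rot":[0,0,0],"fingers":-1}]'
python3 - <<'E'
from h import *
m,p,d=grab('scene','s7')
hsv=cv2.cvtColor(p,cv2.COLOR_RGB2HSV)
P=np.array([[world(m,d,u,v) for u in range(560)] for v in range(420)])
near=(abs(P[...,0]-.52)<.05)&(abs(P[...,1]-.32)<.1)&(P[...,2]>.055)&(P[...,2]<.085)&(d>0)
for n,lo,hi in [('g',45,85),('y',18,38),('b',95,130),('r',165,180),('r0',0,8)]:
    k=near&(hsv[...,0]>=lo)&(hsv[...,0]<=hi)&(hsv[...,1]>110); q=P[k]
    if len(q): print(n,len(q),q.max(0).round(4))
cv2.imwrite('pics/crop7.png',cv2.resize(p[150:290,180:400,::-1],None,fx=3.5,fy=3.5,interpolation=cv2.INTER_CUBIC))
E
```

```text
t: 9.03
tcp_pos: [0.5312, 0.2915, 0.1386]
tool_rot: [0.707, 0.707, 0.001, 0.001]
force: [-2.6, -0.5, 9.8]
finger_gap: 0.002
gripper_force: 5.3
t: 9.7
tcp_pos: [0.5302, 0.2415, 0.2713]
tool_rot: [0.707, 0.707, -0.0, -0.0]
force: [0.0, -0.4, -0.7]
finger_gap: 0.001
gripper_force: 0.0
g 50 [0.5242 0.3829 0.0666]
y 53 [0.5309 0.3426 0.0666]
b 47 [0.5374 0.3034 0.0648]
r 6 [0.5386 0.2641 0.0659]
r0 60 [0.542  0.2647 0.0743]
```

View pics/crop7.png

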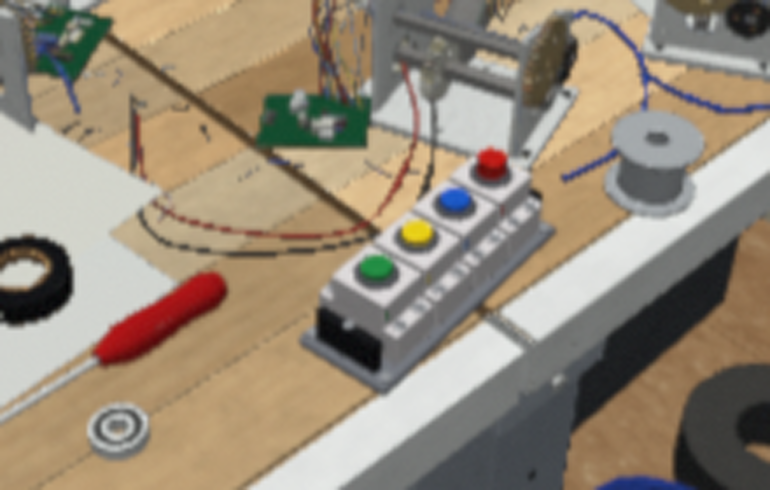

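Green (376,267), yellow (418,233) and blue (456,200) are all down at about 66 mm. Red (491,163) is still up at 74 mm, the bystanders have not moved, and the arm is clear.

```bash
python3 -c "
from station import manip
print(manip.sign_off())"
```

```text
the job is handed in; nothing more can be done
None
```

I pressed yellow, green and blue fully in, in that order. A last camera check showed all three down, red still up and nothing else moved; the job is handed in, but no verdict came back.

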